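Set the test hood of a gas-meter dock and start the bump test

ROBOT

A 7-joint arm with a two-finger parallel gripper is mounted at the origin on a cart in front of the work surface, level with it; the furniture and walls round the work are solid. World frame = base frame: x ahead of the robot, y to its left, z up, the work surface at z = 0. Lengths are in m, angles in rad, forces in N, time in s.
With the tool pointing down it reaches from about 0.4 to 0.85 m from the base axis. Payload 10.4 kg.
Tool frame: the origin (TCP) lies on the centre line of the jaws, within the pads' length; the fingertips stand 22 mm ahead of it and the grasp point (between the pads) lies 3 mm ahead of it; z points along the fingers, y is the line along which they close (so a half turn about z gives the same grasp; the last joint's range is limited). The gripper opens to 87 mm and grips with 3 to 60 N. Pads are 19 mm wide; open, the fingers measure 117 mm over their backs; the gripper's body (75 mm by 190 mm) begins 51 mm behind the grasp point.
Start: joints at [-1.156, 0.332, -0.065, 1.46, 0.022, 1.35, -0.088], TCP at [0.265, 0.566, 0.245] pointing down, gripper open.
Joint ranges: [-2.6, 2.6], [-0.5, 2.12], [-1.47, 1.34], [0.16, 2.42], [-1.27, 4.41], [0.06, 2.06], [-2.6, 2.6]. Speed limits (rad/s): [2.22, 2.22, 2.79, 2.79, 3.14, 3.14, 3.14].

INTERFACE

Orientations are given as a unit quaternion [x, y, z, w].
In Python, from bench import r gives the robot as it stands.
- The arm moves only by the shell command python3 jog.py [FORCE], which reads ROWS from standard input. ROWS is a JSON list of rows, 1 to 12 of them, each an object with the fields tx, ty, tz (the shift in mm), spin (a turn about the tool's z in units of 0.05 rad), jaw (the finger opening in m); a field left out counts as zero (the opening has to be given); each row is the pose to reach, as a shift and turn from the pose commanded when the command began, along the tool's axes at that moment; what a row does not reach only later rows make up. A row lasts 1/10 s, in which the tool goes at most 0.05 m and 0.15 rad, less where a joint would pass 70% of its speed; a pose out of reach is approached as far as the arm can. The fingers move at their own pace and stop on an object; FORCE is the grip in N (left out, the last holds). Time passes only in rows, so rows that do not move let the fingers close. It prints the time, the measured TCP pose, the force, the opening and the grip force at its end. Input that does not fit is refused with a message, and nothing moves.
- r.read_state(): the state, without advancing time (a new reading comes with each control period).
- r.camera(name): name is "scene" or "top" or "wrist"; returns a dict with "img" (420x560x3 uint8, red, green, blue), "fx", "fy", "cx", "cy" (pixels), "pose" (4x4, takes a point from camera to world coordinates). Camera axes: x right, y down, z forward; pixel columns grow to the right and rows downward; lengths in m; the calibration is good to about 2 mm. A picture is of the moment at which its call begins. There is no depth.
- r.close_job(): hands the job in; it is judged then, once.
The state is a dict: "time": time; "joint_positions": joint angles; "joint_vel": joint speeds; "joint_torque": joint torques, N m; "ee_pos": TCP position; "eef_rot": TCP orientation; "ft_force": force on the tool from outside, world axes, zero at the start; "torque": the same for the moment, N m; "width": finger opening in m; "grip_force": force on a finger pad.
Only numpy, scipy, OpenCV 4.12 (cv2) and the standard library are available. Lean on these libraries where they do the work, as an engineer would, in place of code of your own. Each camera call takes 0.05 s, during which the arm holds its last target. There are 200 camera calls.

TASK

The gas meter lies in its bump-test dock. Roll the dock's knurled wheel under a fingertip, pressing only lightly, until the test hood has closed in on the meter and its pointer stands at the gauge mark; take the finger off, then press the dock's test button all the way down and let go. Leave the meter lying in its cradle, do not let the hood touch it, do not push the hood by hand, and leave the things round the dock alone.

Things in the scene. Friction and masses are not known exactly. Their poses are not given: they have to be found in the camera images.
- dock: grey bump-test dock fixed to the table, deck 134 x 312 mm. Origin on the table; x across the deck away from the robot, y along it (left), z up. Deck from x -82 to +52, y -176 to +136, top at z 14. Meter's cradle at the left, hood on a rail in the middle, wheel at the right, button and gauge strip along the front edge. Its place and yaw vary
- wheel_top (a point): top of the black knurled wheel (52 mm diameter, 16 mm wide, axle along dock x), at dock (-24, -115, 78). The front cheek beside it ends 18 mm lower, the gear case behind (dock x -14 to +10) 12 mm lower. Moving the top towards dock +y drives the hood towards the meter, 5 mm per 26 mm at the rim. Light friction (0.6 N at the rim), stays where left. 3 to 15 N rolls it; over 35 N fails
- wheel (a joint): turn of the wheel, rad; grows as its top moves towards dock +y; hood travel is 5 mm per rad; range 0 to 9; starts at 0.2 to 2.4; the pointer is at the mark at 7.0 and the hood would touch the meter at 8.0
- pointer (a point): tip of the small black pointer on the front side of the hood, over the gauge strip, at dock (-53, -43 + travel, 20)
- gauge_mark (a point): the single black line, 2 mm wide, on the white gauge strip at the deck's front edge; at dock (-53, -8, 16). With the pointer on it the hood stands 5 mm off the meter
- test_button (a joint): travel of the test button, m, 0 released to 0.006 fully down; sprung, fully down takes 4 N
- test_button_top (a point): middle of the top of the round black test button (24 mm across, in a grey collar 40 mm across) near the front edge of the deck; at dock (-56, 80, 32) when released; it moves straight down
- meter: yellow four-gas meter, 112 x 62 x 32 mm, loose, lying in the cradle on the deck with its length along dock y; origin in the middle of its underside, at dock (0, 65, 14); its top is at z 46 over the table. Black fences 20 mm above the deck or less stand round it
- swab_tube: loose swab transport tube lying in front of the dock, 103 mm long along its own y, 14 mm thick
- dropper: loose amber dropper bottle standing behind the dock, 30 mm in diameter, 67 mm tall, origin under its middle
- torch: loose black flashlight lying to the right of the dock, 114 mm long along its own y, 29 mm thick
- marker: loose felt marker lying behind the dock, 118 mm long along its own y, 14 mm thick
- hood: black test hood on the rail, 70 mm wide (dock x), 24 mm deep (y), slides along dock y; a rack runs back to the gear case, its bracket is the top at z 67. Origin on the deck under the middle of its open face, at dock (0, -31 + travel, 14); the rubber lip there faces the meter's end at dock y 9. Travel 0 to 45 mm, at the mark 35 mm

How it is judged:
On the way, in this order (a step that is already met when the one before it is completed fails the run):
1. the pointer stands at the gauge mark and the finger is off the wheel (y of pointer in the frame of dock between -0.01 and -0.006 m and contact force between the arm and dock below 0.3 N), for 0.2 s.
2. the test button is pressed all the way down (value of joint test_button above 0.0048 m), for 0.05 s.
At the end, for the whole second after the job is handed in: the pointer is within 2 mm of the gauge mark along the rail, the test button has been pressed after that and is released again, and the meter lies within 6 mm of where it was (y of pointer in the frame of dock between -0.01 and -0.006 m and value of joint test_button below 0.0015 m and distance of meter from where it was at the start of the episode below 0.006 m and linear speed of meter below 0.02 m/s); the robot touches nothing.
It fails at once if the test button is pressed while the pointer is more than 3 mm from the mark (value of joint test_button above 0.004 m and (y of pointer in the frame of dock below -0.011 m or y of pointer in the frame of dock above -0.005 m)).
It fails at once if the hood touches the meter, or is pushed by hand (contact force between hood and meter above 0.5 N or contact force between the arm and hood above 2 N).
It fails at once if the wheel or dock is pressed harder than 35 N or gripped (contact force between the arm and dock above 35 N).
It fails at once if the meter is gripped, lifted or shifted (contact force between the arm and meter above 4 N or distance of meter from where it was at the start of the episode above 0.01 m).
It fails at once if a thing beside the dock is disturbed (distance of any of swab_tube, dropper, torch, marker from where it was at the start of the episode above 0.02 m).
It also fails if it takes over 64 s, if anything falls off the work surface, if the arm or the gripper's body presses on something with over 40 N, if the wrist force passes 120 N, or if a joint passes its speed limit or range.

## Working session

There is one attempt and no reset: what is moved stays moved. The work goes in short steps, Python scripts to look and compute and a shell command to move; the robot and the scene stay as the last step left them, time stands still between calls to the robot, and variables do not carry over. Pictures are saved under pics/ and viewed, at most 10 in all, crops included, and the job is handed in when it is done.

```bash
ls; mkdir -p pics; cat > h.py <<'E'
import numpy as np, cv2, sys
from bench import r
def snap(cam,name,crop=None,scale=1):
    c=r.camera(cam); np.savez('pics/'+name+'.npz',**{k:np.array(v) for k,v in c.items()})
    im=c['img'][:,:,::-1]
    if crop: x0,y0,x1,y1=crop; im=im[y0:y1,x0:x1]
    cv2.imwrite('pics/'+name+'.png',cv2.resize(im,None,fx=scale,fy=scale,interpolation=cv2.INTER_CUBIC)); return c
def crop(name,out,c,scale):
    im=np.load('pics/'+name+'.npz')['img'][:,:,::-1]; x0,y0,x1,y1=c
    cv2.imwrite('pics/'+out+'.png',cv2.resize(im[y0:y1,x0:x1],None,fx=scale,fy=scale,interpolation=cv2.INTER_CUBIC))
def ray(name,u,v):
    c=np.load('pics/'+name+'.npz'); P=c['pose']
    d=P[:3,:3]@np.array([(u-c['cx'])/c['fx'],(v-c['cy'])/c['fy'],1]); return P[:3,3],d/np.linalg.norm(d)
def atz(name,u,v,z):
    o,d=ray(name,u,v); return o+d*(z-o[2])/d[2]
def tri(*obs):
    A=np.zeros((3,3));b=np.zeros(3); R=[ray(*o) for o in obs]
    for o,d in R: M=np.eye(3)-np.outer(d,d);A+=M;b+=M@o
    p=np.linalg.solve(A,b); return p,[np.linalg.norm((np.eye(3)-np.outer(d,d))@(p-o)) for o,d in R]
def proj(name,p):
    c=np.load('pics/'+name+'.npz'); q=np.linalg.inv(c['pose'])@np.append(p,1); return (c['fx']*q[0]/q[2]+c['cx'],c['fy']*q[1]/q[2]+c['cy'])
E
python3 - <<'E'
from h import *
for n in ('top','scene'):
    c=snap(n,n+'0'); print(n,c['fx'],c['pose'].round(3).tolist())
a=cv2.imread('pics/top0.png');b=cv2.imread('pics/scene0.png')
s=r.read_state();print({k:np.round(s[k],3) for k in s})
E
```

```text
bench.py
jog.py
pics
top 473.52517495612847 [[0.024, -0.998, 0.064, 0.484], [-1.0, -0.024, 0.006, 0.111], [-0.004, -0.064, -0.998, 1.035], [0.0, 0.0, 0.0, 1.0]]
scene 473.18010902085496 [[0.77, -0.507, 0.387, 0.198], [-0.638, -0.601, 0.481, -0.346], [-0.011, -0.617, -0.787, 0.759], [0.0, 0.0, 0.0, 1.0]]
{'time': np.float64(0.1), 'joint_positions': array([-1.156,  0.333, -0.065,  1.461,  0.022,  1.35 , -0.089]), 'joint_vel': array([-0.001, -0.002,  0.001, -0.003, -0.   , -0.001,  0.   ]), 'joint_torque': array([ 2.0000e-03, -6.2454e+01,  2.5000e-02, -3.9072e+01, -6.1000e-02,
        3.7000e-02,  0.0000e+00]), 'ee_pos': array([0.265, 0.566, 0.244]), 'eef_rot': array([ 0.217,  0.976, -0.001, -0.   ]), 'ft_force': array([-1.038,  0.097,  0.96 ]), 'torque': array([ 0.049,  0.015, -0.037]), 'grip_force': np.float64(0.0), 'width': np.float64(0.087)}
```

View pics/top0.png

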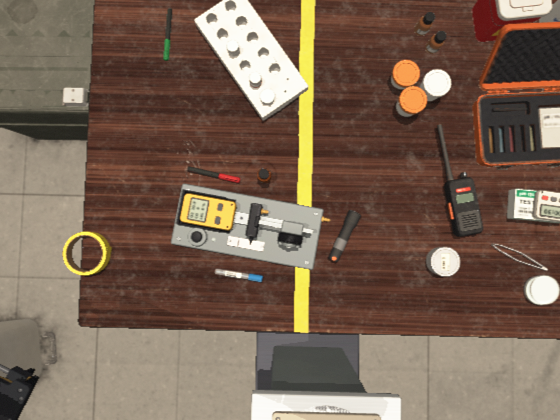

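View pics/scene0.png

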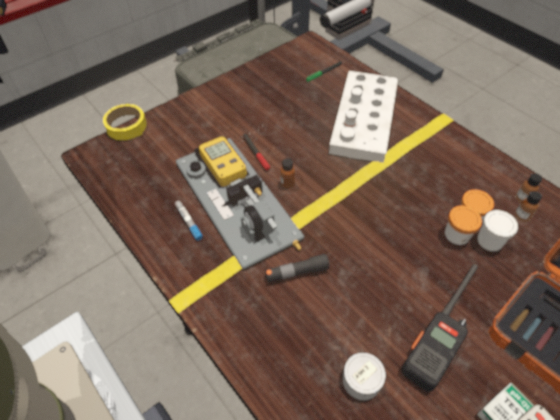

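The top view shows the dock at about (172-324, 185-268), with the button near (197,237), the wheel near (290,240) and the pointer and gauge near (245,243). The scene view shows the same layout. I'll enlarge both.

```bash
python3 - <<'E'
from h import *
crop('top0','topc',(165,175,335,285),4.7)
crop('scene0','scenec',(170,125,310,270),4.1)
E
```

```text
(no output)
```

View pics/topc.png

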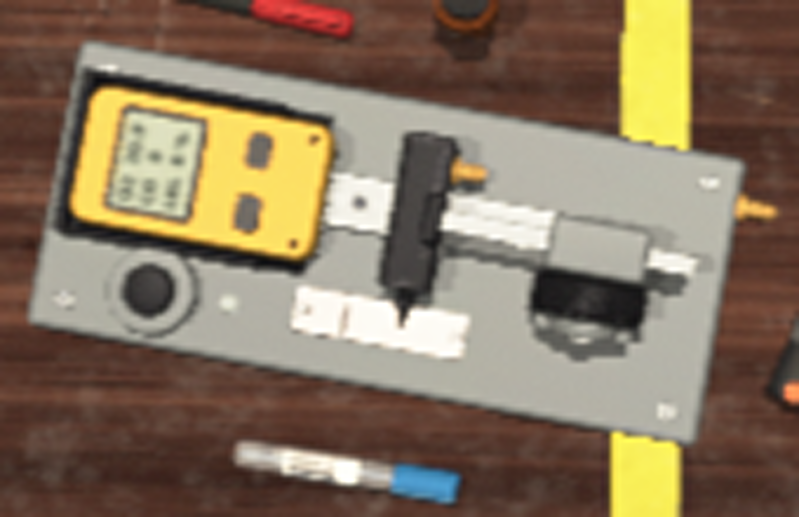

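View pics/scenec.png

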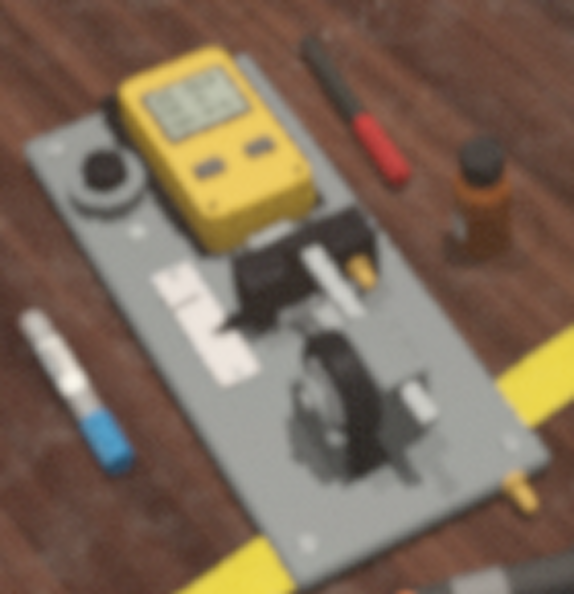

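In the top crop the deck corners are BL(85,42), BR(744,160), FR(695,441) and FL(32,322). The button is at (148,290), the mark at (345,317), the pointer tip at (402,322) and the wheel's middle at (588,298). The scene crop has the corners at FL(27,150), FR(300,588) and BR(548,462), the button at (103,168), the mark at (190,303) and the pointer at (218,328).

```bash
cat > fit.py <<'E'
from h import *
from scipy.optimize import least_squares
T=lambda u,v:('top0',165+u/4.7,175+v/4.7)
S=lambda u,v:('scene0',170+u/4.1,125+v/4.1)
D={'BL':(52,136,14),'BR':(52,-176,14),'FR':(-82,-176,14),'FL':(-82,136,14),'btn':(-56,80,32),'mark':(-53,-8,16)}
O=[('BL',T(85,42)),('BR',T(744,160)),('FR',T(695,441)),('FL',T(32,322)),('btn',T(148,290)),('mark',T(345,317)),
('FL',S(27,150)),('FR',S(300,588)),('BR',S(548,462)),('btn',S(103,168)),('mark',S(190,303))]
def W(x,p):
    p=np.array(p)/1e3; c,s=np.cos(x[2]),np.sin(x[2]); return np.array([x[0]+c*p[0]-s*p[1],x[1]+s*p[0]+c*p[1],p[2]])
if __name__=='__main__':
    f=lambda x:np.concatenate([np.array(proj(o[0],W(x,D[n])))-o[1:] for n,o in O])
    s=least_squares(f,[.5,.3,-.15],loss='soft_l1'); x=s.x; print('dock',x.round(4)); print(f(x).reshape(-1,2).round(1).tolist())
    np.save('dock.npy',x)
    for n,a,b in (('btn',T(148,290),S(103,168)),('mark',T(345,317),S(190,303)),('ptr',T(402,322),S(218,328)),('FR',T(695,441),S(300,588))): 
        p,e=tri(a,b); print(n,p.round(4),np.round(e,4))
    for n,p in (('wheel',(-24,-115,78)),('btn',(-56,80,32)),('mark',(-53,-8,16))):
        q=W(x,p); print(n,q.round(4), 'crop',[( (proj('top0',q)[0]-165)*4.7,(proj('top0',q)[1]-175)*4.7),((proj('scene0',q)[0]-170)*4.1,(proj('scene0',q)[1]-125)*4.1)])
    from scipy.spatial.transform import Rotation as R
    t=r.read_state(); M=R.from_quat(t['eef_rot']).as_matrix(); print('tool axes',M.round(3).tolist())
E
python3 fit.py
```

```text
dock [ 0.5234  0.1957 -0.1568]
[[-0.0, -1.1], [1.5, -0.4], [1.1, 1.3], [-0.7, 0.3], [1.0, -0.1], [0.9, 0.2], [-2.1, -1.9], [-1.0, -0.3], [1.3, -1.5], [-0.1, -0.1], [-0.6, -0.4]]
btn [0.4809 0.2857 0.0296] [0.0007 0.0007]
mark [0.4708 0.1979 0.0119] [0.0009 0.0009]
ptr [0.4694 0.1712 0.0193] [0.001 0.001]
FR [0.4175 0.0364 0.0077] [0.0003 0.0003]
wheel [0.4817 0.0859 0.078 ] crop [(np.float64(594.6283971678904), np.float64(297.98390329846586)), (np.float64(337.1766667962206), np.float64(349.88191285119694))]
btn [0.4805 0.2835 0.032 ] crop [(np.float64(152.7498984380701), np.float64(289.55112582045365)), (np.float64(102.62913499908784), np.float64(167.64965326956278))]
mark [0.4698 0.1961 0.016 ] crop [(np.float64(349.08879404745306), np.float64(317.86941041887087)), (np.float64(187.6598115916328), np.float64(301.1638772616224))]
tool axes [[-0.906, 0.424, -0.001], [0.424, 0.906, -0.001], [-0.0, -0.001, -1.0]]
```

Careful with the scale: shifts go in mm and turns go in units of 0.05 rad. That gives: -0.4 m is -400, -0.343 m is -343, -0.281 rad is -5.62.

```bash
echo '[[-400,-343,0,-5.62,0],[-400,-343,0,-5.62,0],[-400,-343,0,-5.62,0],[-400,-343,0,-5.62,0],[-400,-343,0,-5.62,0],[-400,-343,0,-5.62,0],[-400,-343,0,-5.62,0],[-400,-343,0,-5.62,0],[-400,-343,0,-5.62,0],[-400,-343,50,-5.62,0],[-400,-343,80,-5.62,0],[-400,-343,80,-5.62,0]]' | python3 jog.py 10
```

```text
refused: ROWS must be a list of objects with named fields. Nothing was moved.
```

I used the wrong layout. The manual says a list of objects with named fields; once more.

```bash
echo '[{"tx":-400,"ty":-343,"spin":-5.62,"jaw":0},{"tx":-400,"ty":-343,"spin":-5.62,"jaw":0},{"tx":-400,"ty":-343,"spin":-5.62,"jaw":0},{"tx":-400,"ty":-343,"spin":-5.62,"jaw":0},{"tx":-400,"ty":-343,"spin":-5.62,"jaw":0},{"tx":-400,"ty":-343,"spin":-5.62,"jaw":0},{"tx":-400,"ty":-343,"spin":-5.62,"jaw":0},{"tx":-400,"ty":-343,"spin":-5.62,"jaw":0},{"tx":-400,"ty":-343,"spin":-5.62,"jaw":0},{"tx":-400,"ty":-343,"tz":50,"spin":-5.62,"jaw":0},{"tx":-400,"ty":-343,"tz":80,"spin":-5.62,"jaw":0},{"tx":-400,"ty":-343,"tz":80,"spin":-5.62,"jaw":0}]' | python3 jog.py 10
echo '[{"jaw":0},{"jaw":0},{"jaw":0}]' | python3 jog.py
python3 - <<'E'
from h import *
snap('wrist','w1'); s=r.read_state(); print(s['ee_pos'],s['eef_rot'],s['ft_force'],s['width'])
from fit import W; x=np.load('dock.npy'); print(proj('w1',W(x,(-24,-115,78))),proj('w1',s['ee_pos']-[0,0,.022]))
E
```

```text
time: 1.3
ee_pos: [0.4806, 0.0819, 0.1609]
eef_rot: [0.081, 0.997, -0.001, -0.002]
ft_force: [-0.8, 0.7, -0.2]
width: 0.0031
grip_force: 0.0
time: 1.6
ee_pos: [0.4823, 0.0877, 0.166]
eef_rot: [0.077, 0.997, 0.001, 0.001]
ft_force: [-0.9, 0.1, -0.1]
width: 0.0004
grip_force: 0.0
[0.48227331 0.08749426 0.16594049] [7.72170200e-02 9.97013599e-01 6.84653172e-04 9.72765810e-04] [ 0.05037777 -0.35968564 -0.23967447] 0.00037626782709005195
(np.float64(274.3540581136926), np.float64(229.08464673207718)) (np.float64(276.50666786720035), np.float64(268.8250043555145))
```

View pics/w1.png

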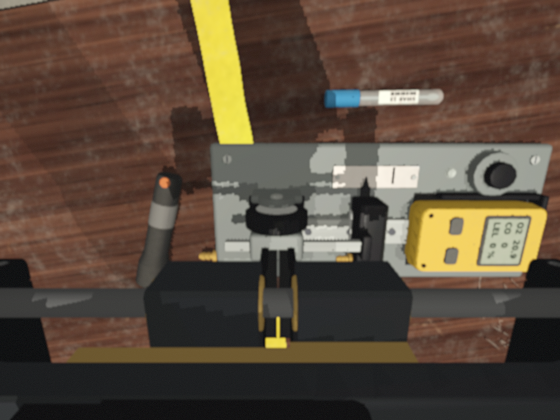

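The wrist view shows the wheel at about (276,218), right below the fingers. The pointer tip is at (366,181) and the mark at (393,176). The tool's y axis is aligned with dock y.

```bash
echo '[{"ty":-12,"tz":30,"jaw":0},{"ty":-12,"tz":58,"jaw":0},{"ty":-12,"tz":62,"jaw":0},{"ty":-12,"tz":62,"jaw":0},{"ty":-12,"tz":62,"jaw":0}]' | python3 jog.py
echo '[{"tz":2,"jaw":0},{"tz":2,"jaw":0}]' | python3 jog.py; echo '[{"tz":2,"jaw":0},{"tz":2,"jaw":0}]' | python3 jog.py
```

```text
time: 2.15
ee_pos: [0.4809, 0.0748, 0.1041]
eef_rot: [0.078, 0.997, 0.001, 0.001]
ft_force: [-0.5, 0.6, -0.2]
width: 0.0006
grip_force: 0.0
time: 2.35
ee_pos: [0.4804, 0.0743, 0.1013]
eef_rot: [0.078, 0.997, 0.0, 0.001]
ft_force: [0.2, 0.7, -0.1]
width: 0.0004
grip_force: 0.0
time: 2.55
ee_pos: [0.4805, 0.0741, 0.0994]
eef_rot: [0.078, 0.997, 0.0, 0.001]
ft_force: [-1.7, -0.1, 8.0]
width: 0.0003
grip_force: 4.0
```

```bash
echo '[{"ty":3,"jaw":0},{"ty":6,"jaw":0},{"ty":9,"jaw":0},{"ty":12,"jaw":0}]' | python3 jog.py; echo '[{"ty":3,"jaw":0},{"ty":6,"jaw":0},{"ty":9,"jaw":0},{"ty":12,"jaw":0}]' | python3 jog.py
python3 - <<'E'
from h import *
snap('wrist','w2',(200,130,480,290),2.8)
E
```

```text
time: 2.95
ee_pos: [0.4826, 0.0863, 0.1002]
eef_rot: [0.078, 0.997, 0.001, 0.001]
ft_force: [-3.7, -0.4, 16.3]
width: 0.0003
grip_force: 8.1
time: 3.35
ee_pos: [0.4844, 0.0982, 0.0994]
eef_rot: [0.078, 0.997, 0.001, 0.001]
ft_force: [-0.0, 0.5, 1.7]
width: 0.0004
grip_force: 1.3
```

View pics/w2.png

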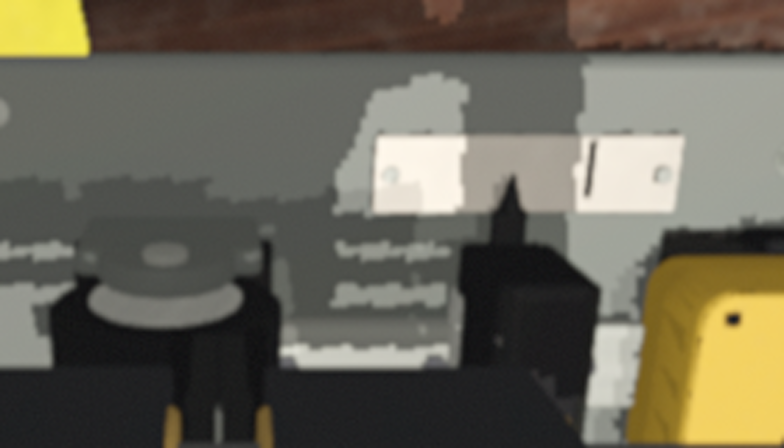

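```bash
cat > gap.py <<'E'
from h import *
def gap(n,pu,mu):
    x=np.load('dock.npy'); d=np.array([-np.sin(x[2]),np.cos(x[2]),0])
    a=atz(n,*pu,.020);b=atz(n,*mu,.016); t=np.array([np.cos(x[2]),np.sin(x[2]),0]); return (b-a)@d*1e3,(b-a)@t*1e3
E
python3 - <<'E'
from gap import *
print(gap('w1',(366,181),(393,176)),gap('w2',(383.2,194.3),(411,190.7)))
T=lambda u,v:(165+u/4.7,175+v/4.7)
print(gap('top0',T(402,322),T(345,317)))
E
```

```text
(np.float64(25.46205755008194), np.float64(-3.9356151498278993)) (np.float64(20.945939552379297), np.float64(-1.7072028953007308))
(np.float64(26.250362534388227), np.float64(-2.5494947037656943))
```

Scaled: -0.024 m is -24, -0.0205 m is -20.5.

```bash
echo '[{"tz":-10,"jaw":0},{"ty":-24,"tz":-10,"jaw":0},{"ty":-24,"tz":-10,"jaw":0},{"ty":-24,"tz":-3,"jaw":0},{"ty":-24,"jaw":0},{"ty":-20.5,"jaw":0},{"ty":-17,"tz":-0.3,"jaw":0},{"ty":-13.5,"tz":-0.5,"jaw":0},{"ty":-10,"tz":-0.5,"jaw":0},{"ty":-6.5,"tz":-0.3,"jaw":0},{"ty":-3,"jaw":0},{"jaw":0}]' | python3 jog.py
echo '[{"tz":-10,"jaw":0},{"ty":-24,"tz":-10,"jaw":0},{"ty":-24,"tz":-10,"jaw":0},{"ty":-24,"tz":-3,"jaw":0},{"ty":-24,"jaw":0},{"ty":-20.5,"jaw":0},{"ty":-17,"tz":-0.3,"jaw":0},{"ty":-13.5,"tz":-0.5,"jaw":0}]' | python3 jog.py
echo '[{"ty":3.5,"jaw":0},{"ty":7,"tz":0.3,"jaw":0},{"ty":10.5,"tz":0.5,"jaw":0},{"ty":13.5,"tz":0.5,"jaw":0}]' | python3 jog.py
python3 - <<'E'
from h import *
snap('wrist','w3',(200,130,480,290),2.8)
E
```

```text
time: 4.6
ee_pos: [0.4842, 0.0993, 0.0991]
eef_rot: [0.078, 0.997, 0.001, 0.0]
ft_force: [-1.8, 1.5, 11.8]
width: 0.0002
grip_force: 5.4
time: 5.4
ee_pos: [0.4819, 0.0855, 0.1001]
eef_rot: [0.078, 0.997, 0.001, 0.0]
ft_force: [-5.4, -1.0, 17.5]
width: 0.0005
grip_force: 8.7
time: 5.8
ee_pos: [0.4842, 0.0995, 0.0992]
eef_rot: [0.078, 0.997, 0.001, 0.0]
ft_force: [-2.2, 1.9, 10.4]
width: 0.0007
grip_force: 5.2
```

View pics/w3.png

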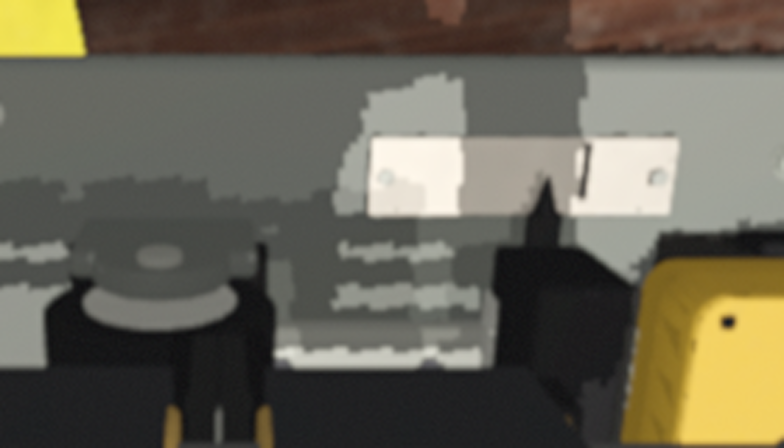

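```bash
python3 -c "
from gap import *
print(gap('w3',(200+546/2.8,130+181/2.8),(200+585/2.8,130+172/2.8)))"
echo '[{"tz":-10,"jaw":0},{"ty":-24,"tz":-10,"jaw":0},{"ty":-24,"tz":-10,"jaw":0},{"ty":-24,"tz":-3,"jaw":0},{"ty":-24,"jaw":0},{"ty":-20.5,"tz":-0.3,"jaw":0},{"ty":-17,"tz":-0.6,"jaw":0},{"ty":-13.5,"tz":-0.8,"jaw":0},{"ty":-10,"tz":-0.8,"jaw":0},{"ty":-6.5,"tz":-0.6,"jaw":0},{"ty":-3,"tz":-0.3,"jaw":0},{"jaw":0}]' | python3 jog.py
echo '[{"tz":-20,"jaw":0},{"ty":-24,"tz":-20,"jaw":0},{"ty":-24,"tz":-20,"jaw":0},{"ty":-24,"tz":-20,"jaw":0}]' | python3 jog.py
python3 - <<'E'
from h import *
c=snap('wrist','w4',(310,130,470,240),5)
E
```

```text
(np.float64(11.206569852615193), np.float64(-1.4392284650563065))
time: 7.05
ee_pos: [0.4842, 0.0995, 0.0991]
eef_rot: [0.078, 0.997, 0.001, 0.0]
ft_force: [-2.6, 1.7, 12.7]
width: 0.0004
grip_force: 6.1
time: 7.45
ee_pos: [0.4797, 0.0744, 0.118]
eef_rot: [0.078, 0.997, -0.0, -0.0]
ft_force: [-0.2, -0.2, -0.2]
width: 0.0004
grip_force: 0.0
```

View pics/w4.png

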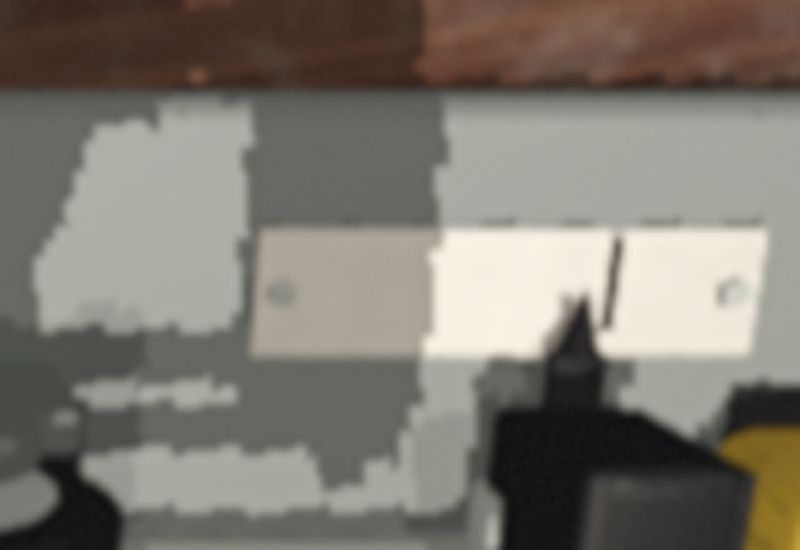

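The pointer tip is at (583,297). The mark line runs from (619,240) to (607,325), so a few mm remain.

```bash
python3 -c "
from gap import *
C=lambda u,v:(310+u/5,130+v/5)
print(gap('w4',C(583,297),C(613,283)),gap('w4',C(583,297),C(611,297)))
x=np.load('dock.npy')
import sys
from fit import W
c=np.cos(x[2]);s=np.sin(x[2]);R=np.array([[c,s],[-s,c]])
for uv,z in ((C(583,297),.02),(C(619,240),.016),(C(607,325),.016)): print((R@(atz('w4',*uv,z)[:2]-x[:2])*1e3).round(1))
"
```

```text
(np.float64(6.242192239191424), np.float64(-1.349560286305615)) (np.float64(6.235610557890707), np.float64(0.8463373567975019))
[-53.1 -13.2]
[-61.1  -6.9]
[-47.8  -6.9]
```

```bash
echo '[{"tz":12,"jaw":0},{"tz":17,"jaw":0},{"tz":20,"jaw":0},{"ty":3.5,"tz":19.7,"jaw":0},{"ty":7,"tz":19.4,"jaw":0},{"ty":10.5,"tz":19.2,"jaw":0},{"ty":14,"tz":19.2,"jaw":0},{"ty":17.5,"tz":19.4,"jaw":0},{"ty":21,"tz":19.7,"jaw":0},{"ty":24,"tz":20,"jaw":0}]' | python3 jog.py
echo '[{"tz":-10,"jaw":0},{"ty":-15,"tz":-10,"jaw":0},{"ty":-15,"tz":-10,"jaw":0},{"ty":-15,"tz":-3,"jaw":0},{"ty":-15,"tz":-0.6,"jaw":0},{"ty":-12,"tz":-0.8,"jaw":0},{"ty":-9,"tz":-0.8,"jaw":0},{"ty":-9,"tz":-0.8,"jaw":0},{"ty":-9,"tz":-20,"jaw":0},{"ty":-20,"tz":-20,"jaw":0},{"ty":-20,"tz":-20,"jaw":0},{"ty":-20,"tz":-20,"jaw":0}]' | python3 jog.py
python3 - <<'E'
from h import *
c=snap('wrist','w5',(310,130,470,240),5)
E
```

```text
time: 8.5
ee_pos: [0.4837, 0.0992, 0.0989]
eef_rot: [0.078, 0.997, 0.001, -0.0]
ft_force: [-4.9, 3.4, 16.5]
width: 0.0005
grip_force: 7.9
time: 9.7
ee_pos: [0.48, 0.0776, 0.1176]
eef_rot: [0.079, 0.997, -0.0, -0.001]
ft_force: [-0.4, 0.6, 0.1]
width: 0.0003
grip_force: 0.0
```

View pics/w5.png

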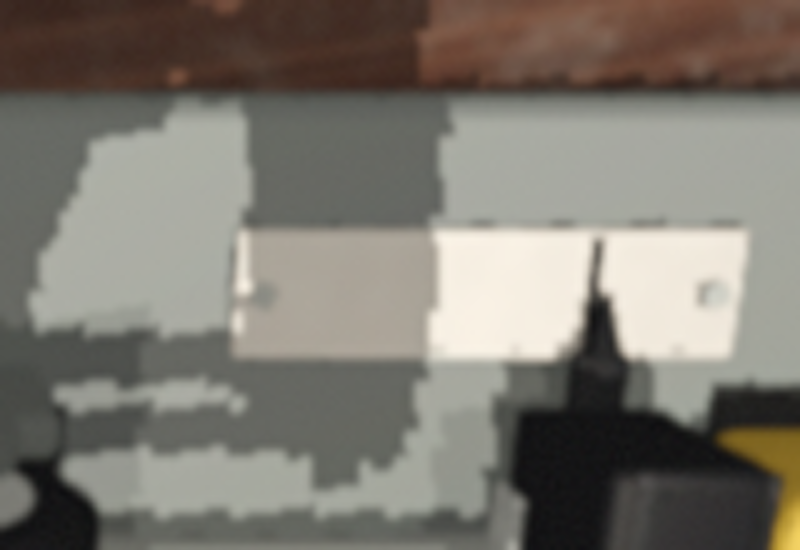

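The pointer now overlaps the mark line: the tip is at about (597,297), and the line's visible top is at (600,240), which extrapolates to about 592 at row 297.

```bash
python3 -c "
from gap import *
C=lambda u,v:(310+u/5,130+v/5)
x=np.load('dock.npy')
c=np.cos(x[2]);s=np.sin(x[2]);R=np.array([[c,s],[-s,c]])
for uv,z in ((C(597,297),.02),(C(600,240),.016),(C(598,260),.016),(C(592,297),.016),(C(748,232),.016),(C(732,357),.016)): print((R@(atz('w5',*uv,z)[:2]-x[:2])*1e3).round(1))
from fit import W
d=np.load('dock.npy'); print(r.read_state()['ee_pos'], r.read_state()['eef_rot'])
"
```

```text
[-53.2  -8.1]
[-61.3  -6.9]
[-58.2  -6.8]
[-52.4  -6.9]
[-62.5  15.5]
[-42.9  16.1]
[0.48007438 0.07784708 0.11764998] [ 7.85005532e-02  9.96913884e-01 -1.61071878e-04 -5.87983822e-04]
```

About 1.2 mm is left, so I'll roll a further ~5 mm at the rim.

Scaled: 0.0195 m is 19.5, 0.017 m is 17.

```bash
echo '[{"ty":4,"jaw":0},{"ty":4,"tz":12,"jaw":0},{"ty":4,"tz":17,"jaw":0},{"ty":4,"tz":19.5,"jaw":0},{"ty":4,"tz":19.5,"jaw":0}]' | python3 jog.py
echo '[{"ty":2.5,"jaw":0},{"ty":5,"jaw":0},{"ty":5,"jaw":0}]' | python3 jog.py
echo '[{"tz":-20,"jaw":0},{"ty":-10,"tz":-40,"jaw":0},{"ty":-10,"tz":-40,"jaw":0},{"ty":-10,"tz":-40,"jaw":0}]' | python3 jog.py
python3 - <<'E'
from h import *
c=snap('wrist','w6',(310,110,470,220),5)
s=r.read_state();print(s['ee_pos'])
E
```

```text
time: 10.25
ee_pos: [0.481, 0.0824, 0.1]
eef_rot: [0.078, 0.997, 0.0, -0.001]
ft_force: [-10.1, -0.4, 23.3]
width: 0.0006
grip_force: 11.2
time: 10.55
ee_pos: [0.482, 0.088, 0.1001]
eef_rot: [0.078, 0.997, 0.001, -0.0]
ft_force: [-9.3, 1.6, 21.7]
width: 0.0002
grip_force: 10.8
time: 10.95
ee_pos: [0.4803, 0.077, 0.1385]
eef_rot: [0.078, 0.997, 0.0, -0.0]
ft_force: [0.6, -0.3, -0.9]
width: 0.0006
grip_force: 0.0
[0.47997724 0.07710966 0.13807412]
```

View pics/w6.png

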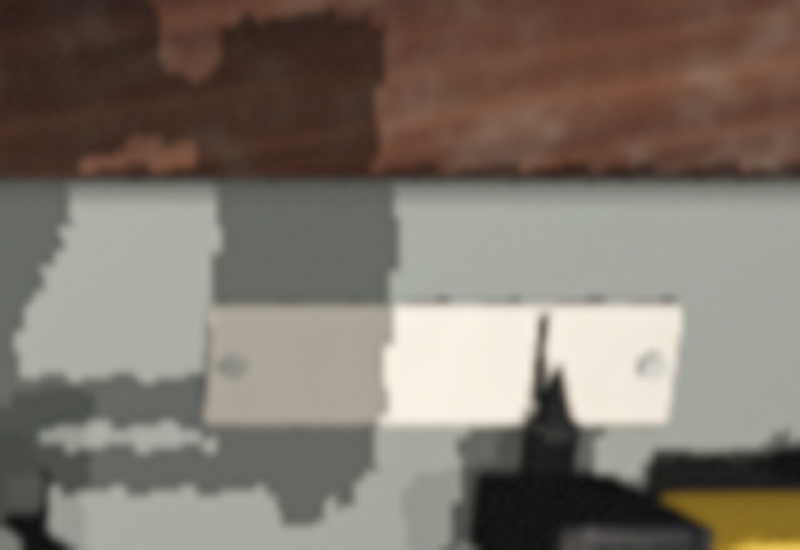

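The pointer tip is at (556,372), and the mark line runs from (544,316) to about (536,395).

```bash
python3 -c "
from gap import *
C=lambda u,v:(310+u/5,110+v/5)
x=np.load('dock.npy')
c=np.cos(x[2]);s=np.sin(x[2]);R=np.array([[c,s],[-s,c]])
for uv,z in ((C(556,372),.02),(C(544,316),.016),(C(541,350),.016),(C(536,395),.016)): print((R@(atz('w6',*uv,z)[:2]-x[:2])*1e3).round(1))
from fit import W
from scipy.spatial.transform import Rotation as Q
st=r.read_state(); M=Q.from_quat(st['eef_rot']).as_matrix()
b=tri(('top0',165+148/4.7,175+290/4.7),('scene0',170+103/4.1,125+168/4.1))[0]
for p in (b,W(x,(-56,80,32))): print(p,(M.T@(p+[0,0,.022]-st['ee_pos'])).round(4))
"
```

```text
[-52.6  -5.6]
[-61.2  -7. ]
[-55.5  -6.8]
[-47.9  -6.7]
[0.48090762 0.28567788 0.02956807] [0.0315 0.2062 0.0865]
[0.48054771 0.28348897 0.032     ] [0.0316 0.204  0.084 ]
```

```bash
cat > prof.py <<'E'
from gap import *
def prof(n,r0,r1,c0,c1):
    g=np.load('pics/'+n+'.npz')['img'].astype(float).mean(2)
    for v in range(r0,r1): print(v,g[v,c0:c1].astype(int))
def dk(n,u,v,z):
    x=np.load('dock.npy');c=np.cos(x[2]);s=np.sin(x[2]);R=np.array([[c,s],[-s,c]])
    return (R@(atz(n,u,v,z)[:2]-x[:2])*1e3).round(2)
E
python3 -c "
from prof import *
prof('w6',170,196,410,428); print('w5'); prof('w5',175,198,421,438)"
```

```text
170 [167 163 158 160 171 178 178 178 177 177 175 170 167 166 166 165 163 157]
171 [206 205 205 205 209 212 210 206 200 199 203 206 205 205 205 205 204 204]
172 [230 230 230 230 231 232 228 214 194 195 214 227 230 230 229 229 229 229]
173 [236 235 235 236 236 237 230 202 160 171 214 233 236 235 235 234 234 234]
174 [235 235 235 235 236 237 228 188 126 158 217 235 236 236 235 234 233 233]
175 [235 235 235 235 236 237 226 180 114 161 219 236 236 235 234 233 233 233]
176 [235 235 235 235 236 237 226 176 113 167 221 236 236 235 234 233 233 233]
177 [235 235 235 235 236 236 223 170 119 177 223 235 236 235 234 234 233 234]
178 [235 235 235 235 236 234 216 160 128 189 227 236 236 235 234 234 234 233]
179 [235 235 235 235 236 232 210 151 134 196 229 236 236 235 234 234 234 234]
180 [235 235 235 235 236 232 206 145 132 196 229 236 235 235 234 234 234 234]
181 [235 235 235 235 236 230 199 134 120 188 225 231 232 234 235 235 234 234]
182 [235 235 235 235 236 228 189 116 106 179 214 214 218 229 234 234 234 233]
183 [235 235 235 236 236 227 183 105  99 165 191 179 190 222 234 234 234 233]
184 [236
[... 1932 characters left out ...]
0 157 189 209 227 233 233 233 233]
189 [234 235 234 233 227 207 153  81  71 102 132 181 220 233 233 233 233]
190 [235 234 234 232 219 185 123  62  50  56  84 163 218 233 234 233 232]
191 [234 234 234 231 215 169  95  42  35  37  67 155 214 232 233 232 232]
192 [234 234 234 232 215 163  84  32  26  30  58 135 201 227 233 233 232]
193 [235 235 235 233 215 163  81  26  25  32  51 114 185 222 232 232 232]
194 [236 235 235 229 210 156  76  26  26  34  47  99 177 221 233 232 231]
195 [236 237 232 216 188 134  63  25  28  37  42  87 169 220 233 233 231]
196 [237 236 228 200 158 106  51  26  31  39  40  72 159 216 232 233 231]
197 [233 230 217 184 138  90  46  30  34  40  40  61 143 206 229 233 232]
```

```bash
python3 -c "
from prof import *
print('w6',dk('w6',421,184,.02),dk('w6',417.6,180,.016),dk('w6',417.4,184,.016));print('w5',dk('w5',429.5,188.5,.02),dk('w5',428.4,185,.016),dk('w5',429.1,181,.016))"
```

```text
w6 [-52.92  -5.85] [-55.51  -7.27] [-52.14  -7.02]
w5 [-53.94  -8.12] [-55.84  -7.39] [-58.94  -7.27]
```

The pointer is about +1.3 mm past the mark. That is within tolerance, but I'll roll it back about 1 mm for margin.

```bash
echo '[{"ty":12,"tz":10,"jaw":0},{"ty":12,"tz":30,"jaw":0},{"ty":12,"tz":35,"jaw":0},{"ty":12,"tz":35,"jaw":0},{"ty":12,"tz":37,"jaw":0},{"ty":12,"tz":38.5,"jaw":0},{"ty":12,"tz":39.3,"jaw":0},{"ty":12,"tz":39.3,"jaw":0}]' | python3 jog.py
echo '[{"ty":-2.5,"jaw":0},{"ty":-5,"jaw":0},{"ty":-5,"jaw":0}]' | python3 jog.py
echo '[{"tz":-20,"jaw":0},{"ty":-7,"tz":-39.3,"jaw":0},{"ty":-7,"tz":-39.3,"jaw":0},{"ty":-7,"tz":-39.3,"jaw":0},{"ty":-7,"tz":-39.3,"jaw":0}]' | python3 jog.py
python3 - <<'E'
from prof import *
snap('wrist','w7'); print(r.read_state()['ee_pos']); prof('w7',168,196,408,428)
E
```

```text
time: 11.8
ee_pos: [0.4826, 0.089, 0.1004]
eef_rot: [0.078, 0.997, 0.0, 0.0]
ft_force: [-0.5, 0.5, 3.7]
width: 0.0007
grip_force: 1.7
time: 12.1
ee_pos: [0.4818, 0.0836, 0.1003]
eef_rot: [0.079, 0.997, 0.0, 0.0]
ft_force: [-1.3, 0.5, 6.8]
width: 0.0007
grip_force: 3.2
time: 12.6
ee_pos: [0.4799, 0.077, 0.1382]
eef_rot: [0.078, 0.997, -0.0, -0.001]
ft_force: [-0.2, 0.7, -0.8]
width: 0.0003
grip_force: 0.0
[0.47987935 0.07699572 0.13816894]
168 [166 166 166 166 167 166 166 166 166 165 165 166 166 165 166 165 165 165
 165 166]
169 [166 164 160 158 158 158 159 163 164 165 165 164 165 164 164 165 163 160
 157 157]
170 [161 156 147 141 138 140 147 157 162 163 162 161 161 161 161 160 156 146
 139 138]
171 [177 174 168 163 161 162 168 176 180 178 170 163 165 171 176 175 172 165
 161 160]
172 [215 214 212 212 212 212 213 215 215 206 186 175 186 205 213 213 212 210
 210 210]
173 [234 234 233 233 233 233 233 234 231 216 182 166 195 223 233 233 233 232
 231 232]
174 [238 237 236 236 236 236 237 237 234 211 159 144 195 228 237 237 235 235
 235 234]
175 [237 236 235 235 235 235 236 237 232 206 145
[... 1078 characters left out ...]
232]
188 [237 237 236 236 236 236 233 212 156  74  26  28  43  92 173 221 233 233
 232 232]
189 [237 237 237 236 237 236 227 198 136  59  25  33  40  79 164 219 234 234
 232 232]
190 [237 237 237 237 237 232 212 170 106  45  26  33  39  69 157 216 233 233
 232 232]
191 [238 237 237 236 232 219 189 140  86  41  29  36  40  62 144 206 229 233
 233 231]
192 [237 238 238 233 218 194 160 119  73  39  33  38  40  54 123 193 225 234
 233 232]
193 [239 239 238 229 201 163 130  98  61  35  32  39  43  48 103 176 218 233
 235 234]
194 [234 232 229 218 184 138 103  73  49  36  34  40  43  44  79 144 197 223
 230 230]
195 [204 202 196 182 150 108  75  51  45  43  42  45  45  43  54  94 150 188
 202 205]
```

The pointer is now at about +0.4 mm, which is good. Next is the button.

```bash
echo '[{"tx":31.5,"ty":205,"jaw":0},{"tx":31.5,"ty":205,"jaw":0},{"tx":31.5,"ty":205,"jaw":0},{"tx":31.5,"ty":205,"jaw":0},{"tx":31.5,"ty":205,"jaw":0},{"tx":31.5,"ty":205,"jaw":0},{"tx":31.5,"ty":205,"tz":40,"jaw":0},{"tx":31.5,"ty":205,"tz":75,"jaw":0},{"tx":31.5,"ty":205,"tz":78,"jaw":0},{"tx":31.5,"ty":205,"tz":78,"jaw":0}]' | python3 jog.py
echo '[{"tz":4,"jaw":0},{"tz":8,"jaw":0},{"tz":8,"jaw":0}]' | python3 jog.py
```

```text
time: 13.65
ee_pos: [0.4814, 0.2827, 0.061]
eef_rot: [0.079, 0.997, -0.001, -0.001]
ft_force: [0.7, 0.4, 0.5]
width: 0.0006
grip_force: 0.0
time: 13.95
ee_pos: [0.4824, 0.2845, 0.054]
eef_rot: [0.079, 0.997, 0.001, 0.001]
ft_force: [2.4, -1.0, 2.9]
width: 0.0002
grip_force: 1.5
```

```bash
echo '[{"tz":2,"jaw":0},{"tz":4,"jaw":0},{"tz":4,"jaw":0}]' | python3 jog.py; echo '[{"tz":1,"jaw":0},{"tz":1.5,"jaw":0},{"tz":1.5,"jaw":0}]' | python3 jog.py
```

```text
time: 14.25
ee_pos: [0.4825, 0.2846, 0.052]
eef_rot: [0.079, 0.997, 0.001, 0.001]
ft_force: [-5.6, -6.6, 27.9]
width: 0.0007
grip_force: 13.9
time: 14.55
ee_pos: [0.4826, 0.2847, 0.0517]
eef_rot: [0.079, 0.997, 0.001, 0.001]
ft_force: [-11.1, -9.1, 41.6]
width: 0.0003
grip_force: 21.0
```

The contact is stiff after only about 2 mm, and the force is too high. I'll back off and probe the force against height.

Scaled: -0.0085 m is -8.5, -0.0055 m is -5.5.

```bash
echo '[{"tz":-5.5,"jaw":0},{"tz":-8.5,"jaw":0},{"tz":-8.5,"jaw":0},{"tz":-8.5,"jaw":0},{"tz":-8.5,"jaw":0}]' | python3 jog.py
for i in 1 2 3 4 5 6 7; do echo '[{"tz":1,"jaw":0},{"tz":1,"jaw":0},{"tz":1,"jaw":0}]' | python3 jog.py | egrep 'ee_pos|ft'; done
```

```text
time: 15.05
ee_pos: [0.4812, 0.2846, 0.0558]
eef_rot: [0.078, 0.997, 0.0, -0.0]
ft_force: [1.3, 1.5, 1.3]
width: 0.0007
grip_force: 1.1
ee_pos: [0.4812, 0.2846, 0.055]
ft_force: [0.8, 0.7, 2.0]
ee_pos: [0.4812, 0.2845, 0.0541]
ft_force: [0.0, 1.7, 3.5]
ee_pos: [0.4812, 0.2845, 0.0531]
ft_force: [-0.5, 2.4, 3.7]
ee_pos: [0.4813, 0.2845, 0.0524]
ft_force: [-1.8, 2.1, 8.5]
ee_pos: [0.4813, 0.2846, 0.0522]
ft_force: [-4.7, -0.2, 18.1]
ee_pos: [0.4814, 0.2846, 0.052]
ft_force: [-9.8, -2.2, 27.3]
ee_pos: [0.4814, 0.2847, 0.0518]
ft_force: [-11.5, -5.2, 36.0]
```

Scaled: -0.005 m is -5.

```bash
echo '[{"tz":-5,"jaw":0},{"tz":-5,"jaw":0},{"tz":-5,"jaw":0}]' | python3 jog.py| egrep 'ee_pos|ft|grip'
for i in 1 2 3 4 5 6 7; do echo '[{"tz":-1,"jaw":0},{"tz":-1,"jaw":0},{"tz":-1,"jaw":0}]' | python3 jog.py | egrep 'ee_pos|ft|grip'; done
```

```text
ee_pos: [0.4814, 0.2845, 0.054]
ft_force: [1.2, 2.5, 3.1]
grip_force: 1.5
ee_pos: [0.4814, 0.2843, 0.0549]
ft_force: [1.8, 2.2, 2.0]
grip_force: 1.3
ee_pos: [0.4813, 0.2842, 0.0559]
ft_force: [-0.2, 1.1, 2.6]
grip_force: 1.1
ee_pos: [0.4812, 0.2842, 0.057]
ft_force: [-0.1, -0.0, 1.4]
grip_force: 0.9
ee_pos: [0.4812, 0.2841, 0.0579]
ft_force: [-0.4, -0.0, 0.7]
grip_force: 0.6
ee_pos: [0.4811, 0.2844, 0.0589]
ft_force: [-0.8, 0.1, -0.4]
grip_force: 0.0
ee_pos: [0.4813, 0.2844, 0.0601]
ft_force: [-0.2, -0.7, -0.3]
grip_force: 0.0
ee_pos: [0.4813, 0.2844, 0.0611]
ft_force: [0.1, -0.7, -0.0]
grip_force: 0.0
```

Spring contact starts at z 0.0583 and the hard stop is at 0.0525. That is about 6 mm of travel and about 4 N before the stop, so the button went fully down and has come back up. I'll lift clear and check the dock numerically against the first picture.

Scaled: -0.12 m is -120, -0.2 m is -200.

```bash
echo '[{"tz":-40,"jaw":0},{"tz":-80,"jaw":0},{"ty":-100,"tz":-120,"jaw":0},{"ty":-200,"tz":-120,"jaw":0},{"ty":-200,"tz":-120,"jaw":0},{"ty":-200,"tz":-120,"jaw":0},{"ty":-200,"tz":-120,"jaw":0},{"ty":-200,"tz":-120,"jaw":0}]' | python3 jog.py
python3 - <<'E'
from prof import *
snap('wrist','w8'); snap('top','top1')
x=np.load('dock.npy')
from fit import W
p=proj('w8',W(x,(-53,-8,16)));print(p)
u,v=map(int,p); prof('w8',v-6,v+8,u-10,u+14)
Y=lambda n:cv2.inRange(cv2.cvtColor(np.load('pics/'+n+'.npz')['img'][180:240,175:242],cv2.COLOR_RGB2HSV),(18,120,120),(32,255,255))
for n in('top0','top1'):
    m=cv2.moments(Y(n),True); print(n,m['m00'],m['m10']/m['m00'],m['m01']/m['m00'])
s=r.read_state();print(s['time'],s['ee_pos'],s['ft_force'])
E
```

```text
time: 20.35
ee_pos: [0.4502, 0.0856, 0.1816]
eef_rot: [0.08, 0.997, 0.001, 0.0]
ft_force: [-0.1, 1.4, -0.3]
width: 0.0005
grip_force: 0.0
(np.float64(390.2632367687395), np.float64(205.29014076173613))
199 [244 244 242 241 241 241 241 241 242 242 230 178 151 206 235 241 241 239
 239 238 238 238 239 239]
200 [244 243 242 241 241 240 240 241 241 242 227 174 158 215 238 241 240 240
 239 239 239 239 238 238]
201 [244 243 242 241 240 240 240 240 241 239 220 166 164 221 240 241 241 240
 240 239 239 239 238 238]
202 [243 243 242 241 240 240 240 240 241 237 214 160 169 224 241 242 241 240
 240 240 239 239 238 238]
203 [243 243 242 241 240 240 240 241 242 237 211 155 165 220 239 241 240 240
 240 240 239 238 238 238]
204 [243 243 242 242 241 241 240 241 242 235 204 144 142 200 230 239 240 240
 240 239 239 238 238 238]
205 [243 243 242 242 241 241 240 241 241 232 193 122 100 159 209 233 240 240
 239 239 238 238 238 238]
206 [242 242 242 242 241 240 240 240 240 226 180 101  61 110 185 228 239 239
 239 238 238 237 238 238]
207 [243 242 242 242 241 241 240 241 238 222 171  87  39  81 170 225 239 240
 238 238 237 237 238 238]
208 [243 243 242 242 241 241 240 241 238 221 167  81  29  68 160 221 238 240
 238 238 237 237 237 238]
209 [243 242 242 242 242 241 241 240 235 215 161  76  31  59 141 207 233 239
 238 238 237 237 237 237]
210 [242 242 243 242 242 242 242 238 222 193 137  62  30  49 117 190 228 238
 238 238 237 237 237 238]
211 [242 243 243 243 243 242 239 228 201 158 104  49  32  44  97 179 227 239
 239 238 238 238 238 238]
212 [241 242 243 243 244 239 226 205 172 127  80  41  35  43  81 167 223 239
 240 239 238 238 238 237]
top0 1064.0 35.669172932330824 31.791353383458645
top1 1068.0 35.699438202247194 31.779026217228463
20.45 [0.45012422 0.08787781 0.18102562] [-0.294316   -0.07742741  0.16372973]
```

The pointer tip (column about 392.2) and the mark (about 391.4) coincide within 0.5 mm. The meter hasn't moved and the arm is clear, so I'm handing in.

```bash
python3 -c "
from bench import r
print(r.close_job())"
```

```text
the job is handed in; nothing more can be done
None
```

I handed the job in with no verdict returned, and it may have failed on force: during the button press the wrist sensor read about 42 N, then 36 N on a second probe, against the 35 N dock limit; otherwise the pointer is within about 0.5 mm of the mark, the button went fully down and came back up, the meter hasn't moved and the arm is clear.

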